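# Wedge the egg-cup row tight in its carrier tray

## Robot

A 7-joint arm with a two-finger parallel gripper is mounted at the origin on the work surface. World frame = base frame: x ahead of the robot, y to its left, z up, the work surface at z = 0. Lengths are in m, angles in rad, forces in N, time in s.
With the tool pointing down it reaches from about 0.35 to 0.9 m from the base axis. Payload 7.2 kg.
Tool frame: the origin (TCP) lies at the very end of the fingers, on their centre line; the grasp point (between the pads) lies arm.hold_point_z behind it (arm.hold_point_z is the distance from the TCP to the grasp point, in m); z points along the fingers, y is the line along which they close (so a half turn about z gives the same grasp; the last joint's range is limited). The gripper opens to 88 mm and grips with 3 to 60 N. Pads are 20 mm wide; open, the fingers measure 115 mm over their backs; the gripper's body (75 mm by 178 mm) begins 61 mm behind the grasp point.
Start: joints at [1.263, 0.411, -0.013, 1.596, 0.006, 1.134, -0.082], TCP at [0.148, -0.607, 0.223] pointing down, gripper open.
Joint ranges: [-2.95, 2.95], [-0.29, 1.99], [-1.47, 1.44], [0.14, 2.54], [-1.03, 4.17], [0.13, 1.85], [-2.86, 2.86]. Speed limits (rad/s): [2.39, 2.39, 3.01, 3.01, 3.14, 3.14, 3.14].

## Interface

Orientations are given as a unit quaternion [w, x, y, z].
In Python, from workcell import status, optics, arm gives the robot as it stands.
- The arm moves only by the tool arm_command, never from a script. Its argument "rows" is a list of rows, each a list of 2 entries, a list of its own where there are three numbers: the shift along the tool's x, y, z in m, then the turn about the tool's z in rad. A call has exactly 8 rows; each row shifts and turns the commanded pose from where the row before left it, along the tool's axes as they then stand; what a row does not reach is not made up. A row lasts 1/10 s, in which the tool goes at most 50 mm and 8.59 degrees, less where a joint would pass 70% of its speed; a pose out of reach is approached as far as the arm can. A call with a gripper value outside its range is refused whole. "claw" is the finger opening in m, from 0 to 0.0878, set as the call begins (left out, the last holds). The fingers move at their own pace and stop on an object; "grip_force" is the grip in N (left out, the last holds). Time passes only in rows, so rows that do not move let the fingers close, or fill a call up. It gives the time, the measured TCP pose, the force, the opening and the grip force at its end, in the units of the state.
- status.state(): the state, without advancing time (a new reading comes with each control period).
- optics.get_image(name): name is "scene" or "top" or "wrist"; returns the picture (400x640x3 uint8, red, green, blue); there is no depth.
- optics.camera_model(name): a dict with "intrinsics" (3x3 intrinsics, pixels), "k1" (the pictures are not rectified: a ray, as slopes to the right and down, at radius r is drawn at 1 + k1 r^2 times it, then the intrinsics apply), "rvec" (rotation vector, rad) and "tvec" (3), from world to camera coordinates, as OpenCV has them; the wrist camera has in their place "tool_from_camera" (4x4, takes a point from camera to tool coordinates, whose origin is the TCP and whose axes are the flange's). Camera axes: x right, y down, z forward; pixel columns grow to the right and rows downward; lengths in m; the calibration is good to about 2 mm. A picture is of the moment at which its call begins: read the wrist's pose just before it. camera_model takes no time and is no camera call.
- arm.sign_off(): hands the job in; it is judged then, once.
The state is a dict: "t": time; "joint_pos": joint angles; "joint_vel": joint speeds; "joint_torque": joint torques, N m; "tool_pos": TCP position; "eef_rot": TCP orientation; "wrist_force": force on the tool from outside, world axes, zero at the start; "moment": the same for the moment, N m; "gripper_width": finger opening in m; "grip_force": force on a finger pad.
Only numpy, scipy, OpenCV 4.12 (cv2) and the standard library are available. Lean on these libraries where they do the work, as an engineer would, in place of code of your own. Each camera call takes 0.05 s, during which the arm holds its last target. There are 200 camera calls.

## Task

The three egg-cup blocks stand loose in the carrier tray. Close the row up against the tray's end wall, lay the orange wedge flat in the last gap between the row and the green stop, straight side to the blocks and thin end away from the robot, and drive it in firmly until the whole row is locked tight and stays so by itself when you let go. Leave the other things on the table alone.

Things in the scene. Friction and masses are not known exactly. Their poses are not given: they have to be found in the camera images.
- tray: Fixed light wooden tray. Origin: table level, mid-width of the channel. y runs along the row towards the green stop, x is the drive direction (away from the robot), z up. Floor 6 mm thick, channel x = -44 to 44 mm, side walls to z = 28, end wall's inner face y = -125 mm. At the gap (y over 45) both sides are open; floor shelf out to x = -112 (y 55 to 135). Row closed up: last block's face at y = 67 mm.
- stop_face (a point): Point on the inner face of the stop at tray x = 0, 23 mm above the table. The face is slanted 10.5 degrees: in the tray frame its y drops 24 mm per 130 mm of x, so the gap narrows away from the robot. Where the stop sits along the tray differs by a few mm each time: with the row closed up the gap here is 27 to 33 mm. Axes as the tray's.
- stop: The green stop, screwed fast in the tray, 80 mm long, 30 mm thick, top 40 mm above the table; origin 17 mm below stop_face.
- cup1 (a point): First egg cup, dark, 40 mm across, 44 mm tall, fixed on its block; this point is its centre, 56 mm above the table. Axes as the tray's.
- cup2 (a point): Middle egg cup, dark, 40 mm across, 44 mm tall, fixed on its block; this point is its centre, 56 mm above the table. Axes as the tray's.
- cup3 (a point): Last egg cup, dark, 40 mm across, 44 mm tall, fixed on its block; this point is its centre, 56 mm above the table. Axes as the tray's.
- block1: First egg-cup block, next to the end wall: loose beech block 80 mm (x) by 64 mm (y, along the row) by 28 mm high on the tray floor, about 250 g with its cup, which stands on the middle, from 28 to 72 mm above the underside. Origin: centre of its underside. Axes as the tray's.
- block2: Middle egg-cup block, between the two others: loose beech block 80 mm (x) by 64 mm (y, along the row) by 28 mm high on the tray floor, about 250 g with its cup, which stands on the middle, from 28 to 72 mm above the underside. Origin: centre of its underside. Axes as the tray's.
- block3: Last egg-cup block, next to the gap; it starts some 20 mm too far towards the stop, leaving less room than the wedge's thin end needs: loose beech block 80 mm (x) by 64 mm (y, along the row) by 28 mm high on the tray floor, about 250 g with its cup, which stands on the middle, from 28 to 72 mm above the underside. Origin: centre of its underside. Axes as the tray's.
- wedge_grip (a point): Upright dark wooden grip on the wedge near its butt: 32 mm long (x), 14 mm thick (y), from 26 to 72 mm above the wedge's underside. This point: its centre, 49 mm above the underside. x points along the wedge to the thin end, z up. From here the butt end is at x = -20 mm, the thin end at +110 mm. When tight, this point lies about 25 to 65 mm short of the tray's x = 0.
- wedge: Orange wedge lying flat, 130 mm long, 26 mm high, about 180 g, 42 mm wide at the butt, 18 mm at the thin end. Origin: mid-length on its underside, 45 mm ahead (x) of the grip. Straight side at y = -15 mm all along; slanted side at y = +27 (butt), +15 (middle), +3 mm (thin end), the stop's own taper. 20 to 25 N along x locks it by friction; bearing down on it uses the push up.
- brush: Bystander: beech-handled brush, 150 mm long, 32 mm high, on the table; it and the wedge lie to the left and right of the tray, either way round.
- eggcup: Bystander: turned walnut egg cup, 50 mm across, 60 mm high; origin under its foot.
- sizing_ring: Bystander: flat grey zinc ring, 90 mm across, 10 mm thick.
- magnifier: Bystander: brass hand magnifier, 180 mm long, lying flat.
- jar: Bystander: amber glass jar with steel lid, 64 mm across, 100 mm high.
- nest_egg: Bystander: white china nest egg, 45 mm across, 57 mm high, standing.
Mind the look-alikes: they are no part of the job. What is shaped like the block3 but pink or purple is not meant. What is shaped like the block1 but blue or turquoise is not meant.

How it is judged:
By the outcome, as a careful person would: the job done as asked, in the order asked, and still so for the second after the job is handed in, with the robot touching nothing.
It also fails if it takes over 72 s, if anything falls off the work surface, if the arm or the gripper's body presses on something with over 40 N, if the wrist force passes 120 N, or if a joint passes its speed limit or range.

## Working session

There is one attempt and no reset: what is moved stays moved. The work goes in short steps, Python scripts to look and compute and a tool call to move; the robot and the scene stay as the last step left them, time stands still between calls to the robot, and variables do not carry over. Pictures are saved under pics/ and viewed, at most 10 in all, crops included, and the job is handed in when it is done.

Besides the shell and the picture viewer there is one more tool, called by a JSON object that holds its "method" and its "body". arm_command: Moves the arm, as the interface text tells. Its arguments: {"type":"object","properties":{"rows":{"type":"array"},"claw":{"type":"number"},"grip_force":{"type":"number"}},"required":["rows"]}

```bash
mkdir -p pics; python3 - <<'E'
from workcell import status, optics, arm
import cv2, numpy as np
print(status.state()); print(arm.hold_point_z)
for n in("scene","top"):
    print(n,optics.camera_model(n)); cv2.imwrite(f"pics/{n}0.png",optics.get_image(n)[...,::-1])
print(optics.camera_model("wrist"))
E
```

```text
{'t': 0.0, 'joint_pos': array([ 1.26282092,  0.41188653, -0.01273443,  1.59702907,  0.00561664,
        1.1342789 , -0.0821748 ]), 'joint_vel': array([-0.00074668,  0.00012183,  0.00075994,  0.00243817,  0.00066378,
       -0.00029021, -0.00303537]), 'joint_torque': array([ 3.46271017e-04, -5.87953842e+01,  6.41746446e-01, -2.91078490e+01,
       -5.37612895e-02,  1.82096218e-02,  8.86589601e-05]), 'tool_pos': array([ 0.14827808, -0.60664811,  0.22182342]), 'eef_rot': array([-7.68246292e-04,  9.92817142e-01,  1.19639083e-01, -1.51422980e-04]), 'wrist_force': array([ 0.81453361,  0.4063592 , -0.35508564]), 'moment': array([-0.03128529,  0.01448827,  0.02443004]), 'grip_force': 0.0, 'gripper_width': 0.08759395564990378}
0.0187
scene {'intrinsics': array([[413.9554111 ,   0.        , 322.26435573],
       [  0.        , 413.9554111 , 191.98766943],
       [  0.        ,   0.        ,   1.        ]]), 'k1': 0.01563810588379791, 'rvec': array([ 2.1468003 ,  0.72007684, -0.35657156]), 'tvec': array([-0.46488755, -0.18269188,  1.67329198])}
top {'intrinsics': array([[362.21065966,   0.        , 319.98579152],
       [  0.        , 362.21065966, 201.37749949],
       [  0.        ,   0.        ,   1.        ]]), 'k1': -0.009589102518903938, 'rvec': array([ 2.16432208, -2.20420161,  0.10628366]), 'tvec': array([-0.04517464,  0.6106901 ,  1.32082557])}
{'intrinsics': array([[301.70010363,   0.        , 319.84794654],
       [  0.        , 301.70010363, 199.80719604],
       [  0.        ,   0.        ,   1.        ]]), 'k1': 0.017884704829778688, 'tool_from_camera': array([[ 2.04584907e-04, -9.67224836e-01, -2.53921395e-01,
         6.91746032e-02],
       [ 9.99999963e-01,  2.43173740e-04, -1.20583701e-04,
        -1.28093150e-03],
       [ 1.78378565e-04, -2.53921361e-01,  9.67224850e-01,
        -1.60531509e-01],
       [ 0.00000000e+00,  0.00000000e+00,  0.00000000e+00,
         1.00000000e+00]])}
```

View pics/top0.png

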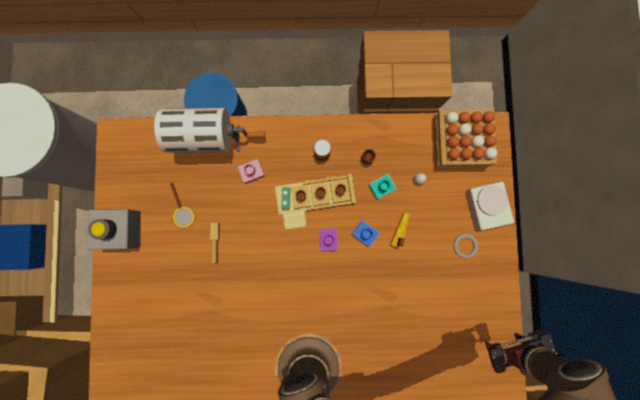

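View pics/scene0.png

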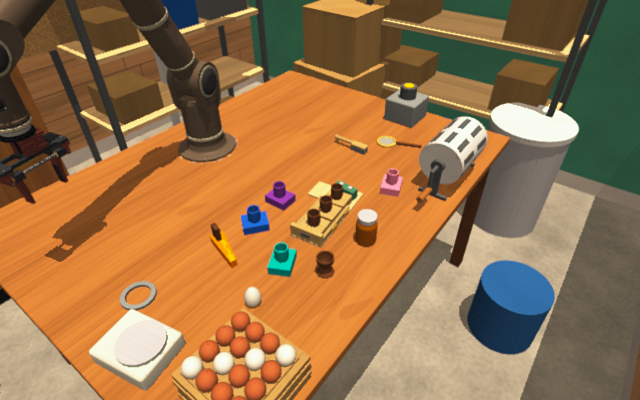

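Top view: the tray runs from (276,200) at the green stop to (355,190) at the end wall, with its shelf at (294,219). The dark cups are at (301,197), (320,193) and (340,190). The wedge is at (400,230), with its grip near (401,241).
Candidates for blocks and cups: pink (251,171), purple (328,240), blue (365,234) and turquoise (383,186) are decoys, and the walnut cup (368,157) is a bystander. I choose the three in the tray. For the wedge, the only other orange-yellow things are the brush (214,240) and the magnifier (183,217). I'll check the choice in a close crop.

```bash
cat > h.py <<'E'
from workcell import status, optics, arm
import cv2, numpy as np
from scipy.spatial.transform import Rotation as R
def cam(name,st=None):
    m=optics.camera_model(name)
    if name!="wrist":
        Rm=cv2.Rodrigues(m["rvec"])[0]; return m,Rm.T,-Rm.T@m["tvec"]
    st=st or status.state(); q=st["eef_rot"]; Rt=R.from_quat(np.r_[q[1:],q[0]]).as_matrix(); T=m["tool_from_camera"]
    return m,Rt@T[:3,:3],Rt@T[:3,3]+st["tool_pos"]
def rays(c,uv):
    m=c[0]; uv=np.asarray(uv,float).reshape(-1,1,2)
    p=cv2.undistortPoints(uv,m["intrinsics"],np.array([m["k1"],0,0,0.]))[:,0]
    return np.c_[p,np.ones(len(p))]@c[1].T
def onz(c,uv,z):
    d=rays(c,uv); return (c[2]+d*((z-c[2][2])/d[:,2])[:,None])
def proj(c,P):
    P=np.asarray(P,float).reshape(-1,3); q=(P-c[2])@c[1]
    return cv2.projectPoints(q,np.zeros(3),np.zeros(3),c[0]["intrinsics"],np.array([c[0]["k1"],0,0,0.]))[0][:,0]
E
python3 - <<'E'
from h import *
I=cv2.imread("pics/top0.png"); c=cam("top")
a=cv2.resize(I[160:260,265:425],None,fx=5,fy=5,interpolation=cv2.INTER_CUBIC);cv2.imwrite("pics/crop1.png",a)
for n,uv,z in[("cup1",(340,190),.06),("cup2",(320,193),.06),("cup3",(301,197),.06),("stop",(286,198),.04),("wedge",(400,230),.026)]:
    print(n,onz(c,uv,z)[0].round(3))
E
```

```text
cup1 [ 0.647 -0.129  0.06 ]
cup2 [ 0.637 -0.056  0.06 ]
cup3 [0.624 0.013 0.06 ]
stop [0.623 0.069 0.04 ]
wedge [ 0.498 -0.351  0.026]
```

View pics/crop1.png

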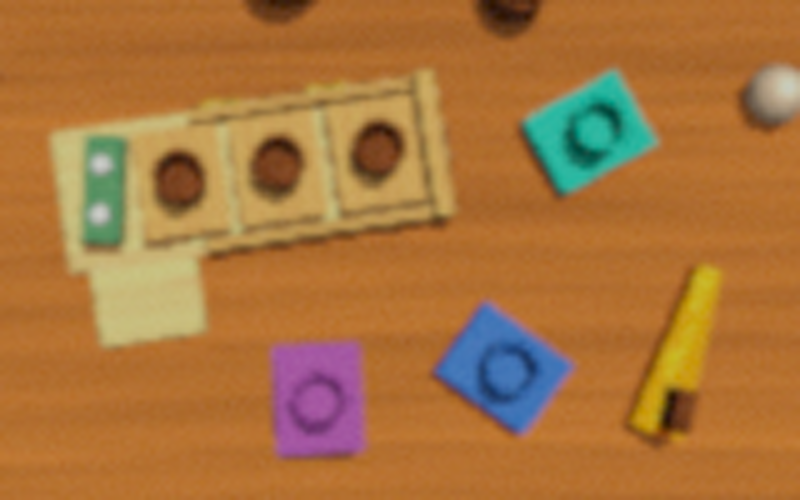

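The crop confirms it: the wedge has its grip at its lower end, its thin end away from the robot and its straight side on the right (already the right way round). The three loose cups are in the wooden tray. I'll move over the tray for a close look.

{"method": "arm_command", "body": {"rows": [[[0.037,-0.028,0],0],[[0.037,-0.028,0],0],[[0.037,-0.028,0],0],[[0.037,-0.028,0],0],[[0.037,-0.028,0],0],[[0.037,-0.028,0],0],[[0.037,-0.028,0],0],[[0.037,-0.028,0],0]], "claw": 0.0878}}

```text
t: 0.9
tool_pos: [0.3834, -0.3175, 0.2226]
eef_rot: [0.0, 0.993, 0.12, -0.0]
wrist_force: [0.1, -0.6, 0.0]
gripper_width: 0.0878
grip_force: 0.0
```

{"method": "arm_command", "body": {"rows": [[[0.037,-0.028,0],0],[[0.037,-0.028,0],0],[[0.037,-0.028,0],0],[[0.037,-0.028,0],0],[[0.037,-0.028,0],0],[[0.037,-0.028,0],0],[[0.037,-0.028,0],0],[[0.0,0.0,0],0]]}}

```text
t: 1.7
tool_pos: [0.5903, -0.06, 0.222]
eef_rot: [-0.002, 0.992, 0.124, 0.001]
wrist_force: [-0.4, -0.4, 0.1]
gripper_width: 0.0881
grip_force: 0.0
```

```bash
python3 - <<'E'
from h import *
import pickle
s=status.state(); print(s["t"],s["tool_pos"],s["eef_rot"],s["joint_pos"].round(2))
I=optics.get_image("wrist")[...,::-1].copy(); cv2.imwrite("pics/w1.png",I); pickle.dump(s,open("w1.pkl","wb"))
E
```

```text
1.7 [ 0.5903171  -0.05995389  0.22203463] [-1.96039017e-03  9.92292583e-01  1.23900000e-01  6.13616706e-04] [ 0.3   0.38 -0.36  1.66  0.14  1.12 -1.43]
```

View pics/w1.png

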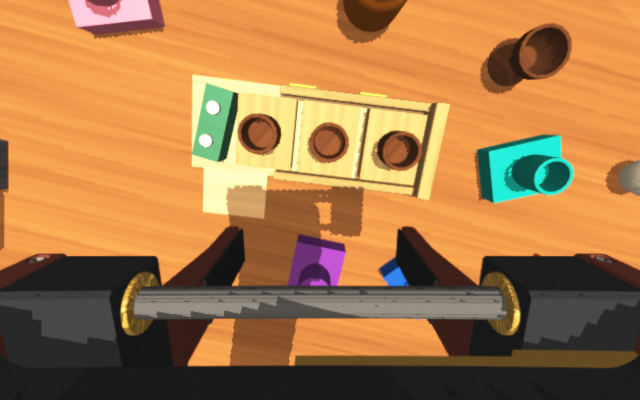

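The wrist view shows the tray clearly. Cup rims are near (260,132), (329,142) and (400,149), the green stop is at (214,123), and the end wall's top runs from (442,103) to (424,198). Next I'll turn these into positions.

```bash
python3 - <<'E'
from h import *
import pickle
s=pickle.load(open("w1.pkl","rb")); c=cam("wrist",s); I=cv2.imread("pics/w1.png"); hsv=cv2.cvtColor(I,cv2.COLOR_BGR2HSV)
g=cv2.inRange(hsv,(60,80,40),(88,255,160)); g[:,:185]=0; g[:,240:]=0
cn=max(cv2.findContours(g,0,2)[0],key=cv2.contourArea); print("stop px",cv2.boundingRect(cn)); q=cv2.convexHull(cn)
ap=cv2.approxPolyDP(q,4,True)[:,0]; print(ap.tolist(), onz(c,ap,.04).round(4)[:,:2].tolist())
for n,u in(("cup3",(260,132)),("cup2",(329,142)),("cup1",(400,149))):
    m=((I[...,2]<135)&(hsv[...,0]<25)).astype(np.uint8)*255; k=np.zeros_like(m); cv2.circle(k,u,26,255,-1); m&=k
    cc=max(cv2.findContours(m,0,2)[0],key=cv2.contourArea); print(n,cv2.fitEllipse(cv2.convexHull(cc)),"byeye",onz(c,u,.078).round(4)[0][:2])
a=cv2.resize(I[60:230,180:460],None,fx=2.85,fy=2.85,interpolation=cv2.INTER_CUBIC);cv2.imwrite("pics/w1c.png",a)
E
```

```text
stop px (218, 93, 19, 68)
[[234, 93], [227, 149], [218, 160]] [[0.662, 0.0553], [0.6014, 0.0526], [0.5867, 0.0603]]
cup3 ((256.31683349609375, 133.22544860839844), (31.646560668945312, 33.99033737182617), 153.12570190429688) byeye [0.632  0.0134]
cup2 ((328.7016906738281, 141.96505737304688), (32.65287780761719, 32.98732376098633), 177.19631958007812) byeye [ 0.6394 -0.0549]
cup1 ((401.97802734375, 150.6379852294922), (31.539819717407227, 33.60417556762695), 44.59272003173828) byeye [ 0.6501 -0.1253]
```

View pics/w1c.png

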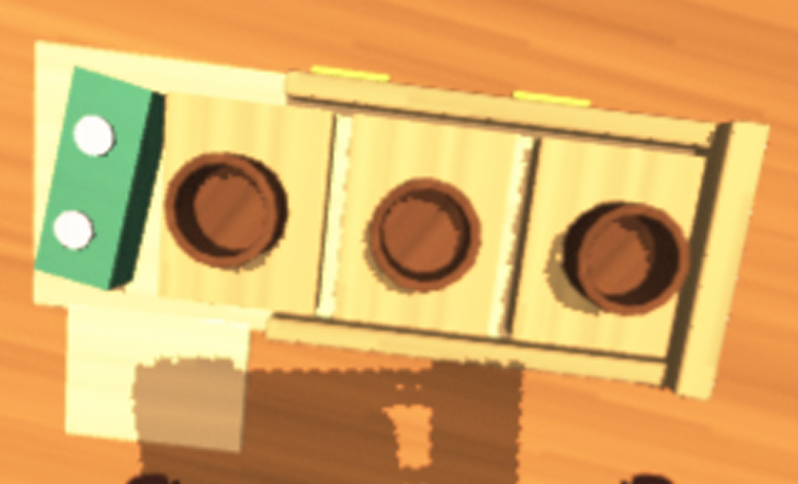

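```bash
python3 - <<'E'
from h import *
import pickle
s=pickle.load(open("w1.pkl","rb")); c=cam("wrist",s)
f=lambda uv,z: onz(c,np.array(uv)/2.85+[180,60],z)[:,:2]
up=f([(288,98),(710,150)],.028); lo=f([(270,317),(668,360)],.028); ew=f([(728,125),(675,390)],.028); st=f([(155,92),(110,288)],.04); so=f([(75,67),(37,268)],.04)
cu=f([(627,258),(425,235),(225,210)],.078); sh=f([(66,432),(240,450)],.006)
an=lambda p:np.degrees(np.arctan2(*(p[0]-p[1])[::-1]))
print("angles up,lo(-90)",an(up)-90,an(lo)-90,"ew",an(ew),"stop",an(st),an(so))
cl=cu[2]-cu[0]; print("cup line",np.degrees(np.arctan2(cl[1],cl[0]))-90)
y=np.radians(np.mean([an(up)-90,an(lo)-90,an(ew)])); ex=np.array([np.cos(y),np.sin(y)]); ey=np.array([-ex[1],ex[0]])
X0=(np.mean(up@ex)+np.mean(lo@ex))/2; Y0=np.mean(ew@ey)+.125
o=ex*X0+ey*Y0; print("yaw",np.degrees(y),"origin",o, "chan width",np.mean(up@ex)-np.mean(lo@ex))
t=lambda p:(np.c_[(p-o)@ex,(p-o)@ey]*1000).round(1).tolist()
print("cups",cu.round(4).tolist(),t(cu),"stop in",t(st),"out",t(so),"shelf end",t(sh))
E
```

```text
angles up,lo(-90) 7.499499217562942 8.03011960469054 ew 7.948987816249038 stop -3.323094694951578 -2.41977518636263
cup line 7.5592102877402
yaw 7.826202212834173 origin [ 0.6370932  -0.04493309] chan width 0.08592966961891424
cups [[0.6487, -0.1258], [0.639, -0.0552], [0.6302, 0.0141]] [[0.5, -81.7], [0.5, -10.4], [1.2, 59.4]] stop in [[39.1, 95.5], [-36.7, 110.4]] out [[44.4, 125.4], [-32.1, 139.2]] shelf end [[-110.6, 139.5], [-110.3, 60.1]]
```

{"method": "arm_command", "body": {"rows": [[[0,0,0.01],-0.146],[[0,0,0.01],-0.146],[[0,0,0.01],-0.146],[[0,0,0.01],-0.146],[[0,0,0.01],-0.146],[[0,0,0.01],-0.146],[[0,0,0.01],-0.146],[[0,0,0.01],-0.146]]}}

```text
t: 2.55
tool_pos: [0.5868, -0.0693, 0.142]
eef_rot: [0.0, 0.761, 0.649, -0.001]
wrist_force: [-0.7, -0.0, 0.2]
gripper_width: 0.0874
grip_force: 0.0
```

{"method": "arm_command", "body": {"rows": [[[0,0,0],-0.146],[[0,0,0],-0.146],[[0.022,0.016,0],0],[[0.022,0.016,0],0],[[0.022,0.016,0],0],[[0,0,0],0],[[0,0,0],0],[[0,0,0],0]]}}

```text
t: 3.35
tool_pos: [0.6262, 0.002, 0.1423]
eef_rot: [0.0, 0.661, 0.751, -0.001]
wrist_force: [-1.2, -0.4, 0.4]
gripper_width: 0.0876
grip_force: 0.0
```

```bash
cat >> h.py <<'E'
def go(x,y,z,yawdeg):
    s=status.state(); q=s["eef_rot"]; Rt=R.from_quat(np.r_[q[1:],q[0]]).as_matrix()
    yaw=np.arctan2(Rt[1,0],Rt[0,0]); d=Rt.T@(np.array([x,y,z])-s["tool_pos"])
    dy=(np.radians(yawdeg)-yaw+np.pi)%(2*np.pi)-np.pi
    print("t",s["t"],"pos",s["tool_pos"].round(4),"yaw",np.degrees(yaw).round(2),"tilt",Rt[2].round(3),"-> tool shift",d.round(4),"turn",(-dy).round(4),"j7",s["joint_pos"][6].round(2))
E
python3 -c "
from h import *
go(.6302,.0141,.046,97.8)"
```

```text
t 3.35 pos [0.6262 0.002  0.1423] yaw 97.27 tilt [-0.001 -0.001 -1.   ] -> tool shift [0.0117 0.0056 0.0963] turn -0.0092 j7 -0.27
```

{"method": "arm_command", "body": {"rows": [[[0.012,0.0055,0.016],-0.009],[[0,0,0.016],0],[[0,0,0.016],0],[[0,0,0.016],0],[[0,0,0.016],0],[[0,0,0.014],0],[[0,0,0],0],[[0,0,0],0]]}}

```text
t: 4.15
tool_pos: [0.6308, 0.017, 0.0484]
eef_rot: [-0.0, 0.657, 0.754, -0.0]
wrist_force: [0.5, 0.7, 0.9]
gripper_width: 0.0879
grip_force: 0.0
```

{"method": "arm_command", "body": {"rows": [[[0,0,0],0],[[0,0,0],0],[[0,0,0],0],[[0,0,0],0],[[0,0,0],0],[[0,0,0],0],[[0,0,0],0],[[0,0,0],0]], "claw": 0.03, "grip_force": 20}}

```text
t: 4.95
tool_pos: [0.6304, 0.0168, 0.0487]
eef_rot: [-0.0, 0.657, 0.754, -0.0]
wrist_force: [-3.0, -0.6, 2.8]
gripper_width: 0.039
grip_force: 20.0
```

{"method": "arm_command", "body": {"rows": [[[-0.002,0,0],0],[[-0.002,0,0],0],[[-0.002,0,0],0],[[-0.002,0,0],0],[[-0.002,0,0],0],[[-0.002,0,0],0],[[-0.002,0,0],0],[[-0.002,0,0],0]]}}

```text
t: 5.75
tool_pos: [0.633, 0.0018, 0.0487]
eef_rot: [-0.0, 0.656, 0.754, 0.0]
wrist_force: [-0.8, 5.6, 2.2]
gripper_width: 0.0388
grip_force: 20.0
```

{"method": "arm_command", "body": {"rows": [[[-0.001,0,0],0],[[-0.001,0,0],0],[[-0.001,0,0],0],[[-0.0,0,0],0],[[0,0,0],0],[[0,0,0],0],[[0,0,0],0],[[0,0,0],0]]}}

```text
t: 6.55
tool_pos: [0.6334, -0.0013, 0.0487]
eef_rot: [-0.0, 0.657, 0.754, 0.0]
wrist_force: [-0.2, 5.1, 1.7]
gripper_width: 0.0387
grip_force: 20.0
```

Still moving at friction level (5 N). I'll keep going until the force rises.

{"method": "arm_command", "body": {"rows": [[[-0.001,0,0],0],[[-0.001,0,0],0],[[-0.001,0,0],0],[[0,0,0],0],[[0,0,0],0],[[0,0,0],0],[[0,0,0],0],[[0,0,0],0]]}}

```text
t: 7.35
tool_pos: [0.6337, -0.0037, 0.0488]
eef_rot: [-0.0, 0.656, 0.754, 0.0]
wrist_force: [-0.3, 6.9, 1.6]
gripper_width: 0.0387
grip_force: 20.0
```

{"method": "arm_command", "body": {"rows": [[[-0.001,0,0],0],[[-0.001,0,0],0],[[-0.001,0,0],0],[[0,0,0],0],[[0,0,0],0],[[0,0,0],0],[[0,0,0],0],[[0,0,0],0]]}}

```text
t: 8.15
tool_pos: [0.6339, -0.0048, 0.0488]
eef_rot: [-0.001, 0.656, 0.755, 0.001]
wrist_force: [-1.5, 10.5, 2.4]
gripper_width: 0.0392
grip_force: 20.0
```

{"method": "arm_command", "body": {"rows": [[[-0.001,0,0],0],[[-0.001,0,0],0],[[0,0,0],0],[[0,0,0],0],[[0,0,0],0],[[0.001,0,0],0],[[0.001,0,0],0],[[0,0,0],0]]}}

```text
t: 8.95
tool_pos: [0.6339, -0.0048, 0.0489]
eef_rot: [-0.001, 0.656, 0.755, 0.001]
wrist_force: [-1.2, 9.8, 2.5]
gripper_width: 0.0387
grip_force: 20.0
```

{"method": "arm_command", "body": {"rows": [[[0,0,0],0],[[0,0,0],0],[[0,0,0],0],[[0,0,0],0],[[0,0,0],0],[[0,0,0],0],[[0,0,-0.02],0],[[0,0,-0.02],0]], "claw": 0.0878}}

```text
t: 9.75
tool_pos: [0.6337, -0.0079, 0.0885]
eef_rot: [-0.001, 0.657, 0.754, -0.0]
wrist_force: [0.0, 0.1, 0.7]
gripper_width: 0.0879
grip_force: 0.0
```

{"method": "arm_command", "body": {"rows": [[[0,0,-0.04],0],[[0,0,-0.04],0],[[0,0,-0.04],0],[[0,0,-0.03],0],[[0,0,0],0],[[0,0,0],0],[[0,0,0],0],[[0,0,0],0]]}}

```text
t: 10.55
tool_pos: [0.6335, -0.0081, 0.237]
eef_rot: [-0.001, 0.657, 0.754, -0.001]
wrist_force: [0.5, -0.0, -0.3]
gripper_width: 0.0876
grip_force: 0.0
```

```bash
python3 - <<'E'
from h import *
import pickle
s=status.state(); I=optics.get_image("wrist")[...,::-1].copy(); cv2.imwrite("pics/w2.png",I); pickle.dump(s,open("w2.pkl","wb"))
go(.498,-.351,.2,-12)
c=cam("top"); T=cv2.cvtColor(cv2.imread("pics/top0.png"),cv2.COLOR_BGR2HSV)
m=cv2.inRange(T,(18,150,120),(32,255,255)); m[:,:390]=0;m[:,420:]=0;m[:205]=0;m[255:]=0
p=np.argwhere(m)[:,::-1].astype(float); w=onz(c,p,.026)[:,:2]; print(len(w),w.mean(0),cv2.minAreaRect(w.astype(np.float32)*1000))
E
```

```text
t 10.6 pos [ 0.6337 -0.008   0.2372] yaw 97.92 tilt [ 0.    -0.002 -1.   ] -> tool shift [-0.3211 -0.1815  0.0375] turn 1.9184 j7 -0.19
275 [ 0.50031564 -0.35347057] ((499.9898376464844, -353.289794921875), (40.64836883544922, 133.99923706054688), 70.68587493896484)
```

View pics/w2.png

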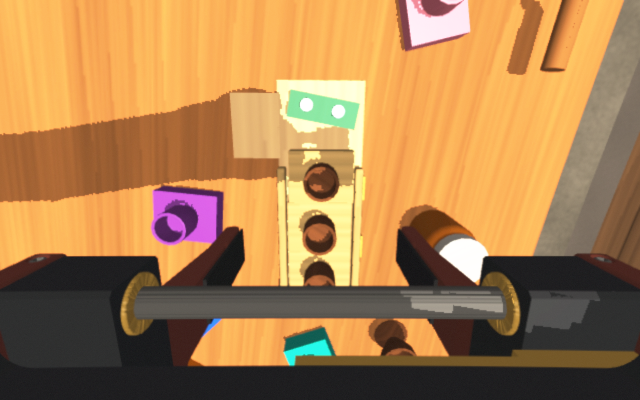

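The row is closed: the blocks sit face to face, with block3's face near row 150 and the stop's inner edge running from (287,115) to (354,129). Next, over to the wedge.

{"method": "arm_command", "body": {"rows": [[[-0.036,-0.0235,0],0],[[-0.036,-0.0235,0],0],[[-0.036,-0.0235,0],0],[[-0.036,-0.0235,0],0],[[-0.036,-0.0235,0],0],[[-0.036,-0.0235,0],0],[[-0.036,-0.0235,0],0],[[-0.036,-0.0235,0],0]]}}

```text
t: 11.4
tool_pos: [0.4864, -0.3204, 0.238]
eef_rot: [-0.0, 0.657, 0.754, -0.0]
wrist_force: [1.1, -1.2, 0.3]
gripper_width: 0.088
grip_force: 0.0
```

{"method": "arm_command", "body": {"rows": [[[-0.036,-0.0235,0],0],[[0,0,0],0.147],[[0,0,0],0.147],[[0,0,0],0.147],[[0,0,0],0.147],[[0,0,0],0.147],[[0,0,0],0.147],[[0,0,0],0.147]]}}

```text
t: 12.2
tool_pos: [0.4691, -0.3576, 0.2377]
eef_rot: [-0.001, 0.944, 0.331, -0.0]
wrist_force: [-0.5, -0.1, 0.1]
gripper_width: 0.0876
grip_force: 0.0
```

{"method": "arm_command", "body": {"rows": [[[0,0,0],0.147],[[0,0,0],0.147],[[0,0,0],0.147],[[0,0,0],0.147],[[0,0,0],0.147],[[0,0,0],0.147],[[0,0,0],0],[[0,0,0],0]]}}

```text
t: 13.0
tool_pos: [0.4693, -0.3576, 0.2381]
eef_rot: [-0.0, 0.995, -0.099, -0.0]
wrist_force: [-0.0, -1.0, -0.9]
gripper_width: 0.0875
grip_force: 0.0
```

```bash
python3 - <<'E'
from h import *
import pickle
# stop/gap from w2
c=cam("wrist",pickle.load(open("w2.pkl","rb")))
print("stop in",onz(c,[(287,115),(354,129)],.04)[:,:2].round(4).tolist(),"block face",onz(c,[(290,150),(353,151)],.034)[:,:2].round(4).tolist(),"cup3",onz(c,[(321,180)],.078)[0].round(4))
s=status.state(); I=optics.get_image("wrist")[...,::-1].copy(); cv2.imwrite("pics/w3.png",I); pickle.dump(s,open("w3.pkl","wb"))
go(.47,-.36,.2,-12)
E
```

```text
stop in [[0.5844, 0.0605], [0.6626, 0.0558]] block face [[0.5917, 0.0211], [0.6664, 0.0303]] cup3 [ 0.6322 -0.0014  0.078 ]
t 13.05 pos [ 0.4693 -0.3576  0.2382] yaw -11.34 tilt [-0.001 -0.    -1.   ] -> tool shift [0.0012 0.0022 0.0382] turn 0.0116 j7 -1.28
```

View pics/w3.png

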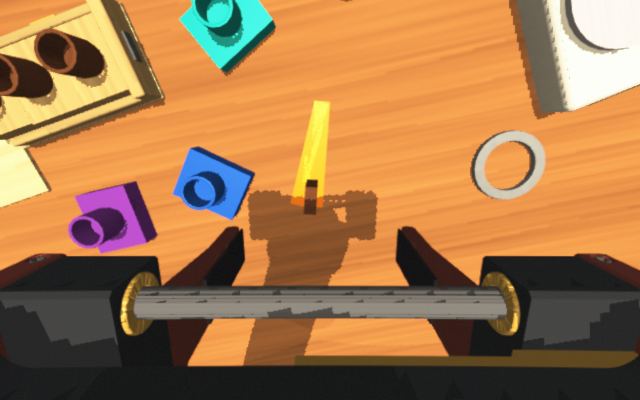

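The wedge lies at (312,155): thin end at (321,102), straight side on the right, grip at about (311,180)–(311,214).

```bash
python3 - <<'E'
from h import *
import pickle
c=cam("wrist",pickle.load(open("w3.pkl","rb"))); I=cv2.imread("pics/w3.png")
for r in range(176,220,2): print(r,I[r,311].tolist(),end=' ')
print()
for r in (183,200,208): print(r,[I[r,k].tolist() for k in range(300,324,2)])
hsv=cv2.cvtColor(I,cv2.COLOR_BGR2HSV)
m=cv2.inRange(hsv,(20,140,150),(35,255,255)); m[:95]=0;m[215:]=0;m[:,:285]=0;m[:,335:]=0
E=[]
for r in range(106,176,6):
    k=np.where(m[r])[0]; E.append((r,k.min(),k.max()))
print(E)
E=np.array(E)
L=onz(c,np.c_[E[:,1],E[:,0]],.026)[:,:2]; Rr=onz(c,np.c_[E[:,2]+1,E[:,0]],.026)[:,:2]
for n,p in(("left",L),("right",Rr)):
    f=np.polyfit(p[:,0],p[:,1],1); print(n,np.degrees(np.arctan(f[0])),f)
k=np.where(m.any(1))[0].min(); print("tip row",k, onz(c,[(321,k)],.026))
E
```

```text
176 [52, 220, 253] 178 [51, 212, 253] 180 [25, 56, 86] 182 [23, 34, 58] 184 [20, 33, 57] 186 [23, 43, 74] 188 [45, 83, 147] 190 [50, 89, 157] 192 [50, 89, 157] 194 [47, 86, 154] 196 [47, 87, 151] 198 [47, 87, 152] 200 [37, 65, 113] 202 [30, 48, 85] 204 [30, 49, 84] 206 [27, 45, 77] 208 [25, 43, 73] 210 [26, 42, 74] 212 [28, 44, 77] 214 [37, 64, 108] 216 [46, 88, 145] 218 [44, 86, 142] 
183 [[49, 215, 253], [50, 217, 254], [48, 212, 253], [26, 90, 140], [20, 36, 57], [19, 34, 57], [20, 37, 58], [21, 36, 57], [21, 48, 76], [46, 188, 246], [50, 217, 254], [50, 215, 253]]
200 [[23, 114, 230], [24, 114, 230], [30, 83, 167], [29, 51, 90], [29, 50, 87], [35, 61, 106], [32, 57, 99], [32, 54, 91], [25, 74, 147], [23, 112, 228], [21, 113, 229], [35, 112, 219]]
208 [[46, 92, 153], [46, 91, 151], [33, 61, 102], [27, 44, 74], [27, 44, 74], [25, 42, 72], [26, 44, 74], [24, 42, 73], [37, 73, 121], [44, 86, 145], [41, 86, 149], [42, 85, 144]]
[(106, np.int64(313), np.int64(329)), (112, np.int64(312), np.int64(328)), (118, np.int64(310), np.int64(328)), (124, np.int64(309), np.int64(328)), (130, np.int64(307), np.int64(327)), (136, np.int64(306), np.int64(327)), (142, np.int64(304), np.int64(326)), (148, np.int64(303), np.int64(326)), (154, np.int64(302), np.int64(325)), (160, np.int64(300), np.int64(325)), (166, np.int64(299), np.int64(325)), (172, np.int64(298), np.int64(324))]
left -25.37535250574812 [-0.47430785 -0.10205184]
right -15.070268158365936 [-0.26926409 -0.23629313]
tip row 100 [[ 0.55905731 -0.37559361  0.026     ]]
```

```bash
python3 - <<'E'
from h import *
import pickle
c=cam("wrist",pickle.load(open("w3.pkl","rb")))
g=onz(c,[(311.2,200.5),(311.5,187),(311,214)],.072)[:,:2]; print(g, np.linalg.norm(g[1]-g[2]))
a=np.radians(-15.1); ex=np.array([np.cos(a),np.sin(a)]); ey=np.array([-ex[1],ex[0]])
tip=onz(c,[(321,100)],.026)[0,:2]; print("grip to tip",(tip-g[0])@ex,(tip-g[0])@ey)
x=.5;p=np.array([x,-.26926409*x-.23629313]); print("straight side y",(p-g[0])@ey)
go(*g[0],.036,-15.1)
E
```

```text
[[ 0.45364807 -0.34329212]
 [ 0.46872384 -0.34676005]
 [ 0.43819005 -0.33985322]] 0.03130521087038117
grip to tip 0.11018442086886718 -0.003726619627199861
straight side y -0.014604072015410495
t 13.05 pos [ 0.4693 -0.3576  0.2382] yaw -11.34 tilt [-0.001 -0.    -1.   ] -> tool shift [-0.018  -0.0109  0.2022] turn 0.0657 j7 -1.28
```

{"method": "arm_command", "body": {"rows": [[[-0.018,-0.011,0.03],0.066],[[0,0,0.04],0],[[0,0,0.04],0],[[0,0,0.035],0],[[0,0,0.03],0],[[0,0,0.023],0],[[0,0,0],0],[[0,0,0],0]]}}

```text
t: 13.85
tool_pos: [0.454, -0.3434, 0.0408]
eef_rot: [-0.0, 0.991, -0.133, -0.0]
wrist_force: [-0.5, -0.4, 0.8]
gripper_width: 0.0879
grip_force: 0.0
```

{"method": "arm_command", "body": {"rows": [[[0,0,0],0],[[0,0,0],0],[[0,0,0],0],[[0,0,0],0],[[0,0,0],0],[[0,0,0],0],[[0,0,0],0],[[0,0,0],0]], "claw": 0.005, "grip_force": 50}}

```text
t: 14.65
tool_pos: [0.4539, -0.3434, 0.0406]
eef_rot: [-0.0, 0.991, -0.134, -0.0]
wrist_force: [0.4, 0.7, 0.1]
gripper_width: 0.0273
grip_force: 0.0
```

```bash
python3 -c "
from h import *
g=(.45365,-.34329)
go(*g,.04,-15.1)"
```

```text
t 14.65 pos [ 0.4539 -0.3434  0.0406] yaw -15.36 tilt [-0. -0. -1.] -> tool shift [-0.0003 -0.0001  0.0006] turn -0.0046 j7 -1.42
```

{"method": "arm_command", "body": {"rows": [[[0,0,0],0],[[0,0,0],0],[[0,0,0],0],[[0,0,0],0],[[0,0,0],0],[[0,0,-0.03],0],[[0,0,-0.04],0],[[0,0,-0.04],0]]}}

```text
t: 15.45
tool_pos: [0.4531, -0.3429, 0.1511]
eef_rot: [-0.001, 0.991, -0.134, -0.001]
wrist_force: [0.5, -0.7, -2.1]
gripper_width: 0.0139
grip_force: 50.0
```

{"method": "arm_command", "body": {"rows": [[[0,0,0],-0.1],[[0,0,0],-0.1],[[0,0,0],-0.1],[[0,0,0],-0.1],[[0,0,0],-0.005],[[0,0,0],0],[[0,0,0],0],[[0,0,0],0]]}}

```text
t: 16.25
tool_pos: [0.4538, -0.3435, 0.1506]
eef_rot: [-0.0, 0.998, 0.068, -0.0]
wrist_force: [-0.1, -0.5, -2.4]
gripper_width: 0.014
grip_force: 50.0
```

```bash
python3 -c "
from h import *
go(.5062,.0266,.15,7.83)"
```

```text
t 16.25 pos [ 0.4538 -0.3435  0.1506] yaw 7.76 tilt [-0. -0. -1.] -> tool shift [ 0.1019 -0.3596  0.0005] turn -0.0012 j7 -1.01
```

{"method": "arm_command", "body": {"rows": [[[0.01,-0.036,0],0],[[0.01,-0.036,0],0],[[0.01,-0.036,0],0],[[0.01,-0.036,0],0],[[0.01,-0.036,0],0],[[0.01,-0.036,0],0],[[0.01,-0.036,0],0],[[0.01,-0.036,0],0]]}}

```text
t: 17.05
tool_pos: [0.494, -0.0457, 0.1509]
eef_rot: [0.0, 0.998, 0.068, 0.0]
wrist_force: [0.8, 0.2, -2.5]
gripper_width: 0.0134
grip_force: 50.0
```

{"method": "arm_command", "body": {"rows": [[[0.011,-0.036,0],0],[[0.011,-0.035,0],0],[[0,0,0],0],[[0,0,0],0],[[0,0,0],0],[[0,0,0],0],[[0,0,0],0],[[0,0,0],0]]}}

```text
t: 17.85
tool_pos: [0.506, 0.0253, 0.1507]
eef_rot: [0.0, 0.998, 0.068, 0.0]
wrist_force: [0.1, 0.2, -2.3]
gripper_width: 0.0139
grip_force: 50.0
```

```bash
python3 -c "
from h import *
import pickle
go(.5062,.0266,.048,7.83)
s=status.state(); I=optics.get_image('wrist')[...,::-1].copy(); cv2.imwrite('pics/w4.png',I); pickle.dump(s,open('w4.pkl','wb'))
"
```

```text
t 17.85 pos [0.506  0.0253 0.1507] yaw 7.75 tilt [ 0.  0. -1.] -> tool shift [ 0.0004 -0.0013  0.1027] turn -0.0013 j7 -1.76
```

View pics/w4.png

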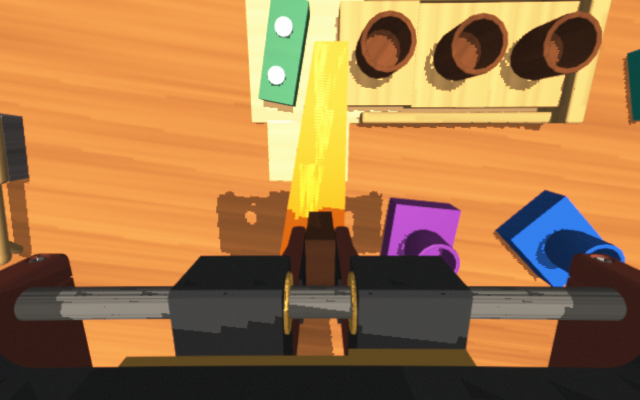

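The held wedge (straight edge at column 347) is parallel to the block's face (column 341), and the stop's inner edge is at column ~300. I'll check the lateral fit by numbers before lowering.

```bash
python3 - <<'E'
from h import *
import pickle
c=cam("wrist",pickle.load(open("w4.pkl","rb")))
a=np.radians(7.83); ex=np.array([np.cos(a),np.sin(a)]); ey=np.array([-ex[1],ex[0]]); o=np.array([.6365,-.0403])
t=lambda uv,z:((onz(c,uv,z)[:,:2]-o)@np.c_[ex,ey]*1000).round(1).tolist()
zb=.1507-.0406+.026
print("wedge straight",t([(348.5,45),(346.5,180)],zb),"tip left",t([(313,43)],zb),"block face",t([(341,5),(342.5,80)],.034),"stop",t([(310,5),(298,104)],.04))
E
```

```text
wedge straight [[-13.0, 68.8], [-85.2, 68.3]] tip left [[-12.0, 87.5]] block face [[38.5, 66.8], [-17.8, 64.5]] stop [[36.6, 91.7], [-37.7, 102.7]]
```

{"method": "arm_command", "body": {"rows": [[[0,-0.001,0.025],0],[[0,0,0.025],0],[[0,0,0.025],0],[[0,0,0.02],0],[[0,0,0.005],0],[[0,0,0.001],0],[[0,0,0.001],0],[[0,0,0],0]]}}

```text
t: 18.7
tool_pos: [0.5066, 0.0271, 0.0496]
eef_rot: [0.0, 0.998, 0.068, 0.001]
wrist_force: [-0.3, -0.2, -2.6]
gripper_width: 0.0137
grip_force: 50.0
```

{"method": "arm_command", "body": {"rows": [[[0,0,0.0005],0],[[0,0,0.0005],0],[[0,0,0.0005],0],[[0,0,0],0],[[0,0,0],0],[[0,0,0],0],[[0,0,0],0],[[0,0,0],0]]}}

```text
t: 19.5
tool_pos: [0.5059, 0.0271, 0.0471]
eef_rot: [0.0, 0.998, 0.068, -0.0]
wrist_force: [-0.1, 0.2, -2.7]
gripper_width: 0.0134
grip_force: 50.0
```

{"method": "arm_command", "body": {"rows": [[[0,0,0.0005],0],[[0,0.001,0.0003],0],[[0.01,0,0],0],[[0.01,0,0],0],[[0.01,0,0],0],[[0.01,0,0],0],[[0.01,0,0],0],[[0,0,0],0]]}}

```text
t: 20.3
tool_pos: [0.5572, 0.0331, 0.0466]
eef_rot: [-0.0, 0.998, 0.068, 0.001]
wrist_force: [0.1, -0.0, 2.8]
gripper_width: 0.0139
grip_force: 50.0
```

{"method": "arm_command", "body": {"rows": [[[0.003,0,0],0],[[0.003,0,0],0],[[0.003,0,0],0],[[0.003,0,0],0],[[0,0,0],0],[[0,0,0],0],[[0,0,0],0],[[0,0,0],0]]}}

```text
t: 21.1
tool_pos: [0.5664, 0.0342, 0.0465]
eef_rot: [0.0, 0.998, 0.068, -0.001]
wrist_force: [-5.8, -0.8, 6.9]
gripper_width: 0.0135
grip_force: 50.0
```

{"method": "arm_command", "body": {"rows": [[[0.0,0,-0.0008],0],[[0.002,0,0],0],[[0.002,0,0],0],[[0.002,0,0],0],[[0.002,0,0],0],[[0,0,0],0],[[0,0,0],0],[[0,0,0],0]]}}

```text
t: 21.9
tool_pos: [0.5753, 0.0356, 0.0471]
eef_rot: [0.0, 0.998, 0.068, -0.0]
wrist_force: [-0.2, -1.0, -2.3]
gripper_width: 0.0136
grip_force: 50.0
```

{"method": "arm_command", "body": {"rows": [[[0.002,0,0.0004],0],[[0.002,0,0],0],[[0.002,0,0],0],[[0.002,0,0],0],[[0,0,0],0],[[0,0,0],0],[[0,0,0],0],[[0,0,0],0]]}}

```text
t: 22.7
tool_pos: [0.5832, 0.0367, 0.0467]
eef_rot: [0.0, 0.998, 0.068, -0.0]
wrist_force: [-0.5, -0.8, -2.6]
gripper_width: 0.0134
grip_force: 50.0
```

{"method": "arm_command", "body": {"rows": [[[0.002,0,0.0003],0],[[0.002,0,0],0],[[0.0015,0,0],0],[[0.0015,0,0],0],[[0,0,0],0],[[0,0,0],0],[[0,0,0],0],[[0,0,0],0]]}}

```text
t: 23.5
tool_pos: [0.588, 0.0367, 0.0467]
eef_rot: [0.001, 0.998, 0.068, -0.002]
wrist_force: [-9.1, -2.4, 8.1]
gripper_width: 0.0139
grip_force: 50.0
```

{"method": "arm_command", "body": {"rows": [[[0,0.001,-0.0006],0],[[0.0015,0,0],0],[[0.0015,0,0],0],[[0.0015,0,0],0],[[0.0015,0,0],0],[[0,0,0],0],[[0,0,0],0],[[0,0,0],0]]}}

```text
t: 24.3
tool_pos: [0.5949, 0.0364, 0.0467]
eef_rot: [0.001, 0.998, 0.068, -0.002]
wrist_force: [-6.8, -4.7, 2.1]
gripper_width: 0.0143
grip_force: 50.0
```

{"method": "arm_command", "body": {"rows": [[[0.0015,0,0],0],[[0.0015,0,0],0],[[0.0015,0,0],0],[[0.0015,0,0],0],[[0,0,0],0],[[0,0,0],0],[[0,0,0],0],[[0,0,0],0]]}}

```text
t: 25.1
tool_pos: [0.5955, 0.0365, 0.0471]
eef_rot: [0.002, 0.998, 0.068, -0.007]
wrist_force: [-27.1, -6.1, 23.0]
gripper_width: 0.0137
grip_force: 50.0
```

{"method": "arm_command", "body": {"rows": [[[0,0,-0.0006],0],[[0,0,-0.0006],0],[[0,0,-0.0006],0],[[0,0,-0.0004],0],[[0,0,0],0],[[0,0,0],0],[[0,0,0],0],[[0,0,0],0]]}}

```text
t: 25.9
tool_pos: [0.5972, 0.0366, 0.0474]
eef_rot: [0.001, 0.998, 0.068, -0.005]
wrist_force: [-14.1, -5.8, 2.3]
gripper_width: 0.0136
grip_force: 50.0
```

{"method": "arm_command", "body": {"rows": [[[0.001,0,-0.0002],0],[[0.001,0,-0.0002],0],[[0.001,0,-0.0002],0],[[0,0,0],0],[[0,0,0],0],[[0,0,0],0],[[0,0,0],0],[[0,0,0],0]]}}

```text
t: 26.7
tool_pos: [0.5973, 0.0366, 0.0476]
eef_rot: [0.002, 0.998, 0.068, -0.008]
wrist_force: [-23.5, -6.4, 6.9]
gripper_width: 0.0138
grip_force: 50.0
```

{"method": "arm_command", "body": {"rows": [[[0.001,0,-0.0004],0],[[0.001,0,-0.0004],0],[[0.001,0,-0.0004],0],[[0.001,0,-0.0003],0],[[0,0,0],0],[[0,0,0],0],[[0,0,0],0],[[0,0,0],0]]}}

```text
t: 27.5
tool_pos: [0.5976, 0.0365, 0.048]
eef_rot: [0.002, 0.998, 0.068, -0.012]
wrist_force: [-32.7, -7.5, 10.2]
gripper_width: 0.0137
grip_force: 50.0
```

{"method": "arm_command", "body": {"rows": [[[0.001,0,-0.0006],0],[[0,0,-0.0006],0],[[0,0,0],0],[[0,0,0],0],[[0,0,0],0],[[0,0,0],0],[[0,0,0],0],[[0,0,0],0]]}}

```text
t: 28.3
tool_pos: [0.5977, 0.0365, 0.0482]
eef_rot: [0.002, 0.998, 0.068, -0.013]
wrist_force: [-33.2, -7.5, 4.7]
gripper_width: 0.0139
grip_force: 50.0
```

{"method": "arm_command", "body": {"rows": [[[0,0,0],0],[[0,0,0],0],[[0,0,0],0],[[0,0,0],0],[[0,0,0],0],[[0,0,0],0],[[0,0,0],0],[[0,0,0],0]], "claw": 0.04}}

```text
t: 29.1
tool_pos: [0.6102, 0.0394, 0.0525]
eef_rot: [0.0, 0.998, 0.068, 0.0]
wrist_force: [-0.2, -0.0, -0.6]
gripper_width: 0.04
grip_force: 0.0
```

```bash
python3 -c "
from h import *
go(.5976,.0365,.15,7.83)"
```

```text
t 29.1 pos [0.6102 0.0394 0.0525] yaw 7.84 tilt [ 0.  0. -1.] -> tool shift [-0.0129  0.0012 -0.0975] turn 0.0002 j7 -1.83
```

{"method": "arm_command", "body": {"rows": [[[-0.012,0.001,0],0],[[0,0,-0.03],0],[[0,0,-0.03],0],[[0,0,-0.03],0],[[-0.035,0,0],0],[[-0.035,0,0],0],[[0,0,0],0],[[0,0,0],0]]}}

```text
t: 29.9
tool_pos: [0.5293, 0.027, 0.1431]
eef_rot: [0.0, 0.998, 0.068, 0.001]
wrist_force: [0.6, 0.0, 0.5]
gripper_width: 0.0401
grip_force: 0.0
```

```bash
python3 -c "
from h import *
import pickle
s=status.state(); I=optics.get_image('wrist')[...,::-1].copy(); cv2.imwrite('pics/w5.png',I); pickle.dump(s,open('w5.pkl','wb'))
go(.5977,.0365,.15,7.83)"
```

```text
t 29.95 pos [0.53   0.0272 0.143 ] yaw 7.82 tilt [ 0.002  0.    -1.   ] -> tool shift [ 0.0683  0.     -0.0069] turn -0.0001 j7 -1.77
```

View pics/w5.png

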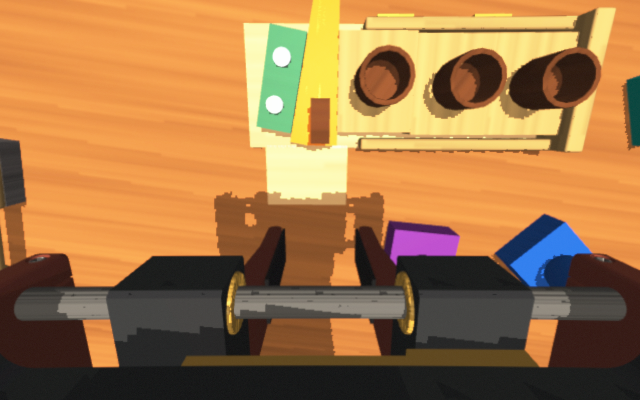

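The wedge sits flush between block3 and the stop, with its grip at (320,120). I'll add a firm seating push, low on the butt and with closed fingers, so the wedge isn't levered.

{"method": "arm_command", "body": {"rows": [[[0.008,-0.004,0],0],[[0,0,0.02],0],[[0,0,0.02],0],[[0,0,0.02],0],[[0,0,0.02],0],[[0,0,0.02],0],[[0,0,0.015],0],[[0,0,0.008],0]], "claw": 0, "grip_force": 20}}

```text
t: 30.75
tool_pos: [0.5366, 0.0328, 0.0179]
eef_rot: [-0.0, 0.998, 0.069, -0.001]
wrist_force: [0.1, -0.5, 0.3]
gripper_width: 0.0006
grip_force: 0.0
```

{"method": "arm_command", "body": {"rows": [[[0.005,0,0],0],[[0.005,0,0],0],[[0.005,0,0],0],[[0.005,0,0],0],[[0.002,0,0],0],[[0,0,0],0],[[0,0,0],0],[[0,0,0],0]]}}

```text
t: 31.55
tool_pos: [0.558, 0.0352, 0.0196]
eef_rot: [0.0, 0.998, 0.068, -0.0]
wrist_force: [0.2, 0.3, -0.1]
gripper_width: 0.0003
grip_force: 0.0
```

{"method": "arm_command", "body": {"rows": [[[0.003,0,0],0],[[0.003,0,0],0],[[0.002,0,0],0],[[0.002,0,0],0],[[0.002,0,0],0],[[0,0,0],0],[[0,0,0],0],[[0,0,0],0]]}}

```text
t: 32.35
tool_pos: [0.5654, 0.0362, 0.0187]
eef_rot: [0.001, 0.998, 0.068, -0.005]
wrist_force: [-13.7, -0.4, 10.2]
gripper_width: 0.0004
grip_force: 7.1
```

{"method": "arm_command", "body": {"rows": [[[0.001,0,-0.0008],0],[[0.001,0,-0.0008],0],[[0.001,0,-0.0004],0],[[0.001,0,-0.0004],0],[[0.001,0,-0.0004],0],[[0,0,0],0],[[0,0,0],0],[[0,0,0],0]]}}

```text
t: 33.15
tool_pos: [0.5654, 0.0362, 0.0189]
eef_rot: [0.001, 0.998, 0.068, -0.01]
wrist_force: [-21.0, -1.3, 0.8]
gripper_width: 0.0002
grip_force: 10.5
```

{"method": "arm_command", "body": {"rows": [[[0.0015,0,-0.0005],0],[[0.0015,0,-0.0005],0],[[0.0015,0,-0.0005],0],[[0.0015,0,-0.0005],0],[[0.001,0,0],0],[[0,0,0],0],[[0,0,0],0],[[0,0,0],0]]}}

```text
t: 33.95
tool_pos: [0.5655, 0.0361, 0.0191]
eef_rot: [0.002, 0.998, 0.068, -0.016]
wrist_force: [-37.1, -3.4, 6.7]
gripper_width: 0.0001
grip_force: 18.6
```

No movement under 37 N, so it is locked. I'll retract and check.

{"method": "arm_command", "body": {"rows": [[[-0.008,0,0],0],[[-0.012,0,0],0],[[-0.02,0,0],0],[[-0.01,0,0],0],[[0,0,-0.03],0],[[0,0,-0.04],0],[[0,0,-0.04],0],[[0,0,-0.02],0]]}}

```text
t: 34.75
tool_pos: [0.5347, 0.0322, 0.1584]
eef_rot: [-0.0, 0.998, 0.068, 0.003]
wrist_force: [0.1, -0.1, 0.2]
gripper_width: 0.0007
grip_force: 0.0
```

```bash
python3 - <<'E'
from h import *
s=status.state(); I=optics.get_image('wrist')[...,::-1].copy(); print(s["tool_pos"],s["wrist_force"].round(1))
S=optics.get_image('scene')[...,::-1]
a=cv2.resize(S[170:250,280:370],None,fx=5,fy=5,interpolation=cv2.INTER_CUBIC); b=cv2.resize(I[:230,230:430],None,fx=1.74,fy=1.74)
cv2.imwrite('pics/fin.png',np.hstack([a[:400],b[:400]]))
E
```

```text
[0.53468361 0.03224744 0.15842097] [ 0.1 -0.1  0.2]
```

View pics/fin.png

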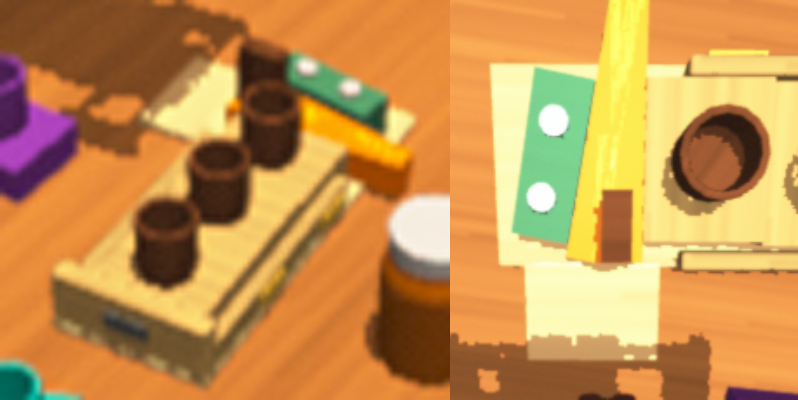

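The row is closed and the wedge lies flat. It touches the block's face at (645,150) and the stop at (590,150), and the arm is clear of everything.

```bash
python3 -c "
from workcell import arm
print(arm.sign_off())"
```

```text
the job is handed in; nothing more can be done
None
```

I closed the row against the end wall, drove the wedge in flat until it no longer moved under a 37 N push, and handed the job in at about 35 s; no verdict came back.

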